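# Restock the condiment caddy

## Task

Gather the four lidded steel tins from the worktop into the wooden caddy, each standing upright on the tray floor inside the holder of its own shape and size (wide round, slim round, square, oblong), without tipping any over. The two open steel cups do not belong: leave them where they stand.

Things in the scene. Friction and masses are not known exactly. Their poses are not given: they have to be found in the camera images.
- tin_wide: wide round steel tin, 60 mm diameter, 55 mm tall plus knob, about 0.2 kg, closed with an aluminium lid and a small dark wooden lid knob (18 mm wide, 13 mm tall) on top; origin at the centre of its underside, z up
- tin_slim: slim round steel tin, 38 mm diameter, straight side 68 mm tall, domed top at 75 mm plus knob, about 0.15 kg, closed with an aluminium lid and a small dark wooden lid knob (18 mm wide, 13 mm tall) on top; origin at the centre of its underside, z up
- tin_square: square steel tin, 48 x 48 mm along its x and y, 60 mm tall plus knob, about 0.2 kg, closed with an aluminium lid and a small dark wooden lid knob (18 mm wide, 13 mm tall) on top; origin at the centre of its underside, z up
- tin_oblong: oblong steel tin, 70 mm along its x, 32 mm along its y, 55 mm tall plus knob, about 0.2 kg, closed with an aluminium lid and a small dark wooden lid knob (18 mm wide, 13 mm tall) on top; origin at the centre of its underside, z up
- holder_wide: large round holder, inside diameter 78 mm (for the wide round tin), pale wood, wall 4 mm thick and 12 mm high, open below so that its tin stands on the tray floor. Origin at its centre at tray-floor height (7.5 mm above the worktop), z up, x across the tray, y along it
- holder_slim: small round holder, inside diameter 56 mm (for the slim round tin); walls, origin and axes as holder_wide. The caddy that carries the holders is a wooden tray 115 x 410 mm, rim 18 mm high, fixed to the worktop; the four fixed holders stand in one row along it, 96 mm apart, in changing order, all turned like the tray
- holder_square: square holder, inside 66 x 66 mm (for the square tin); fixed in the caddy tray; walls, origin and axes as holder_wide
- holder_oblong: oblong holder, inside 88 mm along its x (across the tray) and 50 mm along its y (for the oblong tin); fixed in the caddy tray; walls, origin and axes as holder_wide
- cup_wide: look-alike, stays where it is: wide round steel cup, 60 mm diameter, 55 mm tall, open and empty, no lid; origin at the centre of its underside
- cup_slim: look-alike, stays where it is: slim round steel cup, 38 mm diameter, 70 mm tall, open and empty, no lid; origin at the centre of its underside
Mind the look-alikes: they are no part of the job. Leave any orange or yellow look-alike of the tin_oblong alone.

How it is judged:
At the end, for the whole second after the job is handed in: Each lidded tin stands inside the holder of its own shape (centres within 15 mm horizontally), its underside within 5 mm of the tray floor, leaning less than 0.1 rad, at rest (under 0.02 m/s); both open cups stand upright (under 0.1 rad) within 20 mm of where they started (horizontal distance between tin_wide and holder_wide below 0.015 m and z of tin_wide in the frame of holder_wide between -0.005 and 0.005 m and angle between each of tin_wide, tin_slim, tin_square, tin_oblong, cup_wide, cup_slim's own z axis and vertical below 0.1 rad and linear speed of each of tin_wide, tin_slim, tin_square, tin_oblong below 0.02 m/s and horizontal distance between tin_slim and holder_slim below 0.015 m and z of tin_slim in the frame of holder_slim between -0.005 and 0.005 m and horizontal distance between tin_square and holder_square below 0.015 m and z of tin_square in the frame of holder_square between -0.005 and 0.005 m and horizontal distance between tin_oblong and holder_oblong below 0.015 m and z of tin_oblong in the frame of holder_oblong between -0.005 and 0.005 m and distance of each of cup_wide, cup_slim from where it was at the start of the episode below 0.02 m); the robot touches nothing.
It fails at once if a tin is tipped over (leans more than about 35 degrees) (angle between any of tin_wide, tin_slim, tin_square, tin_oblong's own z axis and vertical above 0.6 rad).
It fails at once if an open cup is moved by more than 20 mm or tipped (distance of any of cup_wide, cup_slim from where it was at the start of the episode above 0.02 m or angle between any of cup_wide, cup_slim's own z axis and vertical above 0.4 rad).
It also fails if it takes over 99 s, if anything falls off the work surface, if the arm or the gripper's body presses on something with over 40 N, if the wrist force passes 120 N, or if a joint passes its speed limit or range.

## Robot

A 7-joint arm with a two-finger parallel gripper is mounted at the origin on the work surface. World frame = base frame: x ahead of the robot, y to its left, z up, the work surface at z = 0. Lengths are in m, angles in rad, forces in N, time in s.
With the tool pointing down it reaches from about 0.4 to 0.85 m from the base axis. Payload 4.5 kg.
Tool frame: the origin (TCP) lies midway between the tips of the shut fingers; the grasp point (between the pads) lies 19 mm behind it; z points along the fingers, y is the line along which they close (so a half turn about z gives the same grasp; the last joint's range is limited). The gripper opens to 85 mm and grips with 20 to 120 N. Pads are 22 mm wide; open, the fingers measure 114 mm over their backs; the gripper's body (76 mm by 85 mm) begins 54 mm behind the grasp point. The pads swing forward as they close: fully open they stand 13 mm farther back than shut.
Start: joints at [-1.129, 0.689, -0.195, 1.565, 0.157, 0.902, -0.215], TCP at [0.248, 0.574, 0.231] pointing down, gripper open.
Joint ranges: [-3.01, 3.01], [-0.46, 2.08], [-1.47, 1.51], [0.13, 2.56], [-1, 4.14], [0.04, 2.09], [-2.66, 2.66]. Speed limits (rad/s): [2.57, 2.57, 3.14, 3.14, 3.14, 3.14, 3.14].

## Interface

Orientations are given as a unit quaternion [x, y, z, w].
In Python, from bench import env, imaging gives the robot as it stands.
- The arm moves only by the tool send_rows, never from a script. Its argument "steps" is a list of rows, each a list of 7 numbers: the turn, a rotation vector about the tool's x, y, z in rad, then the shift along the tool's x, y, z in m, then the closure, from -1 (fully open) to 1 (shut). In form: [[ax, ay, az, x, y, z, jaw], ...]. A call has 1 to 12 rows; each row shifts and turns the commanded pose from where the row before left it, along the tool's axes as they then stand; what a row does not reach is not made up. A row lasts 1/10 s, in which the tool goes at most 50 mm and 8.59 degrees, less where a joint would pass 70% of its speed; a pose out of reach is approached as far as the arm can. A call is refused whole if a number of a shift passes 0.05 or a number of a turn 0.15, either way. A call with a gripper value outside its range is refused whole. The fingers move at their own pace and stop on an object; "squeeze" is the grip in N (left out, the last holds). Time passes only in rows, so rows that do not move let the fingers close. It gives the time, the measured TCP pose, the force, the opening and the grip force at its end, in the units of the state.
- env.state(): the state, without advancing time (a new reading comes with each control period).
- imaging.snapshot(name): name is "scene" or "top" or "wrist"; returns a dict with "color" (400x640x3 uint8, red, green, blue), "vertical_fov" (degrees; the focal length in pixels is half the picture's height over the tangent of half this angle, whatever the lens; pixels are square), "cx", "cy" (the principal point, pixels), "rvec" (rotation vector, rad) and "tvec" (3), from world to camera coordinates, as OpenCV has them. Camera axes: x right, y down, z forward; pixel columns grow to the right and rows downward; lengths in m; the calibration is good to about 2 mm. A picture is of the moment at which its call begins. There is no depth.
- env.job_done(): hands the job in; it is judged then, once.
Trained networks look in a picture, given as the dict that the camera call returned (one of the last four; its "shot" number tells which), for a name from the list of things; names that differ only in an ending like _2 or _b are one class to them, and where a whole thing is asked for, a point or a joint stands for the part that bears it (a point fixed in the world has none). Each returns a list of dicts, best first, with "score" (0 to 1); they miss things now and then, are a little off and sometimes report something else, mostly with a low value. They report only what shows in the picture. A call takes as long as a camera call. They do not tell look-alikes from the thing itself.
- imaging.look_for(picture, name): "at" ([x, y, z] in m, in the coordinates of the camera as it stood for that picture, good to about 4 mm: the middle of the surface that is visible of it).
- imaging.trace(picture, name): "mask" (400x640 bool, what is visible of it).
The state is a dict: "clock": time; "joint_positions": joint angles; "qvel": joint speeds; "tau": joint torques, N m; "position": TCP position; "orientation": TCP orientation; "wrist_force": force on the tool from outside, world axes, zero at the start; "moment": the same for the moment, N m; "width": finger opening in m; "finger_force": force on a finger pad.
Only numpy, scipy, OpenCV 4.12 (cv2) and the standard library are available. Lean on these libraries where they do the work, as an engineer would, in place of code of your own. Each camera call takes 0.05 s, during which the arm holds its last target. There are 200 camera calls.

## Working session

There is one attempt and no reset: what is moved stays moved. The work goes in short steps, Python scripts to look and compute and a tool call to move; the robot and the scene stay as the last step left them, time stands still between calls to the robot, and variables do not carry over. Pictures are saved under pics/ and viewed, at most 14 in all, crops included, and the job is handed in when it is done.

Besides the shell and the picture viewer there is one more tool, called after "Emit:" as name(argument=value, ...), one argument or row to a line, values as JSON. send_rows: Moves the arm, as the interface text tells. Its arguments: {"type":"object","properties":{"steps":{"type":"array","items":{"type":"array","items":{"type":"number"}}},"squeeze":{"type":"number"}},"required":["steps"]}

```bash
ls; mkdir -p pics; cat > h.py <<'E'
import numpy as np, cv2
from bench import env, imaging
from scipy.spatial.transform import Rotation as R
def K(p):
    f=200/np.tan(np.radians(p["vertical_fov"])/2); return np.array([[f,0,p["cx"]],[0,f,p["cy"]],[0,0,1.]])
def Rt(p): return cv2.Rodrigues(np.array(p["rvec"],float))[0], np.array(p["tvec"],float).ravel()
def toworld(p,c): r,t=Rt(p); return r.T@(np.array(c)-t)
def plane(p,uv,z):
    r,t=Rt(p); o=-r.T@t; d=r.T@np.linalg.inv(K(p))@np.array([uv[0],uv[1],1.]); return o+d*(z-o[2])/d[2]
def proj(p,w):
    r,t=Rt(p); c=K(p)@(r@np.array(w)+t); return c[:2]/c[2]
def save(p,n): cv2.imwrite(f"pics/{n}.png",p["color"][:,:,::-1])
NAMES="tin_wide tin_slim tin_square tin_oblong holder_wide holder_slim holder_square holder_oblong cup_wide cup_slim".split()
E
python3 - <<'E'
from h import *
s=env.state(); print({k:np.round(v,3).tolist() for k,v in s.items()})
for cam in ["scene","top"]:
    p=imaging.snapshot(cam); save(p,cam+"0"); r,t=Rt(p); print(cam,-r.T@t,p["vertical_fov"],p["cx"],p["cy"])
    for n in NAMES:
        for d in imaging.look_for(p,n)[:3]:
            w=toworld(p,d["at"]); print(n,round(d["score"],2),w.round(3),proj(p,w).round())
print(env.state()["clock"])
E
```

```text
pics
{'clock': 0.0, 'joint_positions': [-1.129, 0.69, -0.195, 1.566, 0.157, 0.903, -0.215], 'qvel': [-0.001, -0.0, -0.001, -0.001, 0.001, 0.0, -0.002], 'tau': [-0.001, -53.961, -1.266, -15.855, 0.009, 0.009, 0.0], 'position': [0.248, 0.573, 0.23], 'orientation': [0.202, 0.979, -0.001, -0.0], 'wrist_force': [-0.057, 0.703, 0.022], 'moment': [0.046, -0.018, 0.028], 'finger_force': 0.0, 'width': 0.085}
scene [ 1.25188153 -0.49787621  0.72406667] 48.49583727818573 315.8764088467526 192.3061546543553
tin_wide 0.78 [ 0.514 -0.372  0.049] [184. 247.]
tin_slim 0.57 [ 0.481 -0.26   0.045] [228. 223.]
tin_square 0.96 [0.495 0.365 0.042] [433. 159.]
tin_square 0.52 [ 0.658 -0.002  0.016] [362. 241.]
tin_oblong 0.92 [0.515 0.209 0.041] [395. 177.]
tin_oblong 0.75 [0.407 0.152 0.037] [355. 165.]
tin_oblong 0.7 [ 0.485 -0.259  0.045] [229. 224.]
holder_wide 0.84 [0.654 0.103 0.013] [396. 227.]
holder_wide 0.37 [ 0.656 -0.001  0.017] [361. 240.]
holder_slim 0.53 [ 0.668 -0.088  0.015] [333. 257.]
holder_square 0.79 [0.643 0.193 0.017] [421. 212.]
holder_square 0.22 [ 0.485 -0.257  0.046] [229. 224.]
holder_oblong 0.9 [0.658 0.002 0.017] [363. 240.]
cup_slim 0.68 [ 0.475 -0.103  0.046] [287. 201.]
cup_slim 0.39 [0.656 0.099 0.013] [395. 227.]
top [ 0.33368031 -0.01318061  1.1499201 ] 53.075903257012186 322.9233932827902 200.0086324848765
tin_wide 0.95 [ 0.494 -0.356  0.057] [444. 192.]
tin_slim 0.76 [ 0.464 -0.243  0.074] [405. 201.]
tin_square 0.87 [0.474 0.381 0.065] [175. 191.]
tin_oblong 0.8 [0.396 0.154 0.056] [258. 222.]
tin_oblong 0.66 [0.278 0.231 0.058] [227. 265.]
tin_oblong 0.65 [0.495 0.218 0.051] [237. 186.]
holder_wide 0.71 [0.653 0.101 0.022] [282. 135.]
holder_slim 0.52 [ 0.659 -0.092  0.021] [349. 135.]
holder_square 0.59 [0.642 0.202 0.024] [247. 137.]
holder_oblong 0.7 [0.66  0.011 0.024] [313. 133.]
cup_wide 0.89 [0.491 0.084 0.003] [286. 191.]
cup_slim 0.49 [ 0.466 -0.096  0.015] [349. 201.]
1.1
```

View pics/scene0.png

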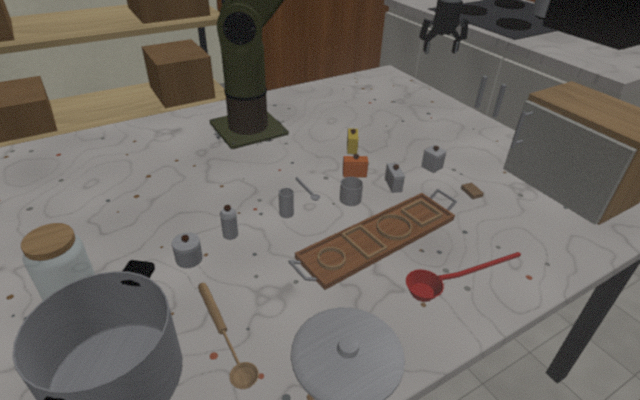

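View pics/top0.png

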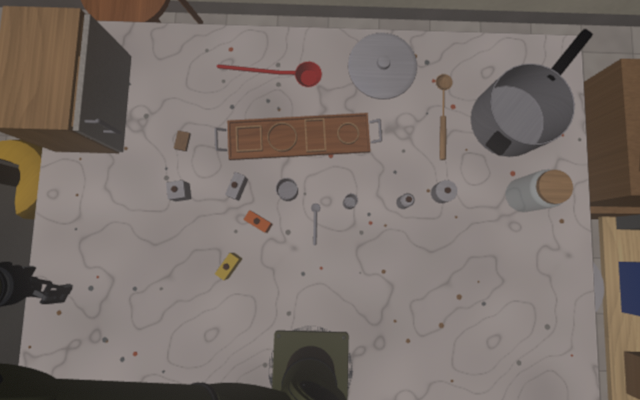

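The top view shows four lidded steel tins, each with a dark knob:
- square at (179,190)
- oblong at (237,186)
- slim at (405,201)
- wide at (444,192)

These could be mistaken for the tins:
- open cups at (287,190) and (350,201), which have no knob
- orange oblong at (258,221) and yellow oblong at (228,265), which are the wrong colour

Tray holders, left to right in the top view: square (249,138), wide (283,136), oblong (315,135), slim (348,133).

```bash
python3 - <<'E'
from h import *
ps={c:imaging.snapshot(c) for c in ["scene","top"]}
p=ps["top"]
c=cv2.resize(p["color"][105:280,150:470],None,fx=2.5,fy=2.5,interpolation=cv2.INTER_CUBIC); cv2.imwrite("pics/crop1.png",c[:,:,::-1])
# tray: brown in top
hsv=cv2.cvtColor(p["color"],cv2.COLOR_RGB2HSV); m=((hsv[...,1]>70)&(hsv[...,0]<20)).astype(np.uint8); m[:105]=0;m[170:]=0;m[:,:200]=0;m[:,400:]=0
m=cv2.morphologyEx(m,cv2.MORPH_CLOSE,np.ones((9,9)));m=cv2.morphologyEx(m,cv2.MORPH_OPEN,np.ones((7,7)))
ys,xs=np.nonzero(m); P=np.array([plane(p,(x,y),.018)[:2] for x,y in zip(xs,ys)],np.float32)
print("tray",cv2.minAreaRect(P))
for n in NAMES[4:8]:
    for cam,q in ps.items():
        for d in imaging.trace(q,n)[:1]:
            ys,xs=np.nonzero(d["mask"]);P=np.array([plane(q,(x,y),.0195)[:2] for x,y in zip(xs,ys)],np.float32)
            (cx,cy),sz,a=cv2.minAreaRect(P);print(cam,n,round(d["score"],2),round(cx,4),round(cy,4),np.round(sz,3),round(a,1))
def knob(cam,uv,w=9):
    # darkest blob near uv
    q=ps[cam]; g=cv2.cvtColor(q["color"],cv2.COLOR_RGB2GRAY).astype(float); x,y=map(int,uv); s=g[y-w:y+w+1,x-w:x+w+1]
    wt=np.clip(np.percentile(s,50)-25-s,0,None); yy,xx=np.mgrid[y-w:y+w+1,x-w:x+w+1]; return np.array([(wt*xx).sum(),(wt*yy).sum()])/wt.sum()
G={"tin_wide":[(184,238),(447,190)],"tin_slim":[(227,209),(408,199)],"tin_square":[(434,149),(174,189)],"tin_oblong":[(394,167),(236,184)]}
for n,(a,b) in G.items():
    ka,kb=knob("scene",a,5),knob("top",b,5)
    Pm=[K(ps[c])@np.c_[Rt(ps[c])] for c in ("scene","top")]
    X=cv2.triangulatePoints(Pm[0],Pm[1],ka,kb).ravel(); X=X[:3]/X[3]
    print(n,ka.round(1),kb.round(1),X.round(4),"err",(proj(ps["scene"],X)-ka).round(1))
E
```

```text
tray ((0.6515113115310669, 0.054213717579841614), (0.11760451644659042, 0.4082874357700348), 4.954867362976074)
scene holder_wide 0.65 0.6555 0.0929 [0.081 0.098] 49.7
top holder_wide 0.69 0.6694 0.1174 [0.03  0.078] 32.0
scene holder_slim 0.69 0.673 -0.0968 [0.061 0.072] 59.3
scene holder_square 0.65 0.648 0.1889 [0.084 0.087] 4.8
top holder_square 0.78 0.6386 0.2019 [0.077 0.069] 7.9
scene holder_oblong 0.96 0.6624 -0.0022 [0.099 0.066] 5.3
top holder_oblong 0.47 0.4811 0.39 [0.059 0.066] 10.0
tin_wide [184.7 238. ] [447.3 189.8] [ 0.4996 -0.3646  0.0599] err [0.3 0. ]
tin_slim [226.9 207.8] [408.5 198.9] [ 0.4687 -0.253   0.0795] err [0.3 0. ]
tin_square [435.4 148. ] [174.  188.6] [0.4799 0.3838 0.0642] err [ 0.5 -0.1]
tin_oblong [394.9 167.2] [235.3 185. ] [0.4964 0.2202 0.0583] err [ 0.1 -0. ]
```

View pics/crop1.png

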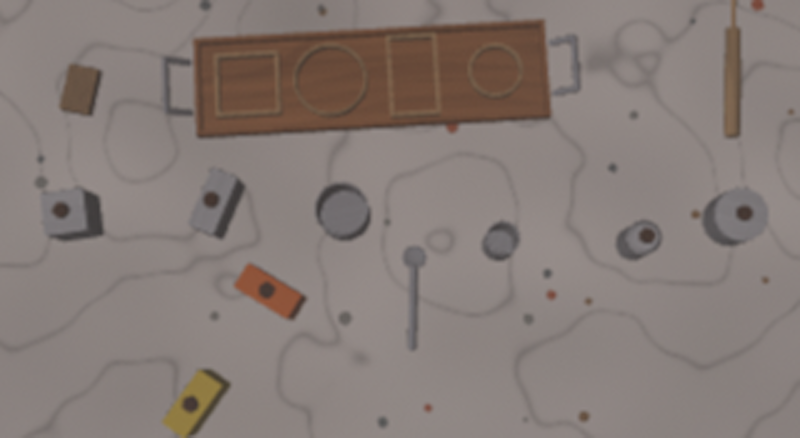

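Emit:
send_rows(
  steps=[
    [0,0,0,-0.0306,-0.0188,0,-1],
    [0,0,0,-0.0306,-0.0188,0,-1],
    [0,0,0,-0.0306,-0.0188,0,-1],
    [0,0,0,-0.0306,-0.0188,0,-1],
    [0,0,0,-0.0306,-0.0188,0,-1],
    [0,0,0,-0.0306,-0.0188,0,-1],
    [0,0,0,-0.0306,-0.0188,0,-1],
    [0,0,0,-0.0306,-0.0188,0,-1],
    [0,0,0,-0.0306,-0.0188,0,-1],
    [0,0,0,-0.0306,-0.0188,0,-1],
    [0,0,0,-0.0306,-0.0188,0,-1],
    [0,0,0,-0.0306,-0.0188,0,-1],
  ],
)

```text
clock: 2.8
position: [0.4963, 0.2198, 0.2315]
orientation: [0.202, 0.979, 0.0, 0.0]
wrist_force: [1.3, 0.8, 1.2]
width: 0.0855
finger_force: 0.0
```

```bash
cat >> h.py <<'E'
def plan(tx,ty,tz,psi=None,vmax=.042):
    "print rows to bring TCP to world x,y,z and tool-y axis to angle psi (deg, mod 180, tool down)"
    s=env.state(); q=R.from_quat(s["orientation"]); M=q.as_matrix(); d=M.T@(np.array([tx,ty,tz])-s["position"])
    n=int(np.ceil(np.linalg.norm(d)/vmax)); print("at",s["position"].round(4) if hasattr(s["position"],"round") else np.round(s["position"],4),"shift",d.round(4),"rows",n,"each",(d/max(n,1)).round(4))
    cur=np.degrees(np.arctan2(M[1,1],M[0,1])); print("psi now",cur.round(2),"tilt",M[:,2].round(4),"j",np.round(s["joint_positions"],2),"t",s["clock"],"w",s["width"])
    if psi is not None:
        e=(psi-cur+90)%180-90; az=-np.radians(e); print("turn az total",az.round(4))
E
python3 - <<'E'
from h import *
plan(.496,.22,.25,68)
p=imaging.snapshot("wrist"); save(p,"w1"); r,t=Rt(p); print(-r.T@t,r[2],p["vertical_fov"])
for n in ["tin_oblong","tin_square","tin_wide","cup_wide"]:
    for d in imaging.look_for(p,n)[:3]:
        w=toworld(p,d["at"]); print(n,round(d["score"],2),w.round(3),proj(p,w).round())
E
```

```text
at [0.4963 0.2198 0.2315] shift [ 0.0003  0.     -0.0185] rows 1 each [ 0.0003  0.     -0.0185]
psi now 66.64 tilt [ 4.e-04  3.e-04 -1.e+00] j [-0.35  0.58 -0.25  1.81  0.2   0.77  0.46] t 2.8 w 0.08552607469848857
turn az total -0.0238
[0.42592123 0.24900113 0.37447848] [ 0.27724643 -0.11756379 -0.95357914] 62.52125451492254
tin_oblong 0.75 [0.494 0.224 0.057] [323. 173.]
tin_oblong 0.59 [0.403 0.162 0.053] [224. 110.]
tin_square 0.72 [0.482 0.374 0.06 ] [469.  98.]
cup_wide 0.84 [0.499 0.071 0.026] [200. 223.]
```

View pics/w1.png

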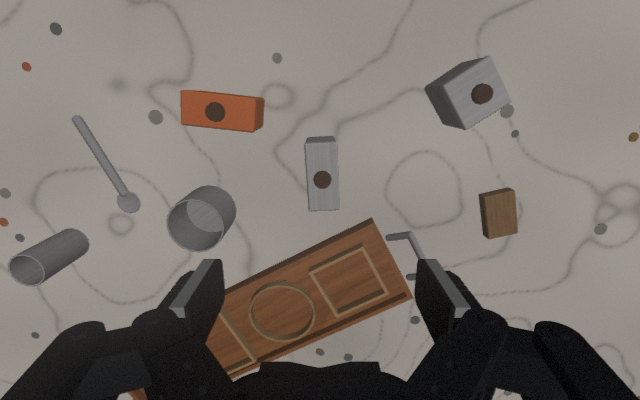

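The wrist view shows the steel oblong tin with its knob at (322,180). The orange oblong at (222,111), the open cups at (202,218) and (50,257), and the square tin at (482,93) are also in view, so (322,180) is the one to take. Next I'll fit model silhouettes to the masks.

```bash
cat >> h.py <<'E'
from scipy.optimize import minimize
def circ(d): a=np.linspace(0,2*np.pi,40); return np.c_[np.cos(a),np.sin(a)]*d/2
def rect(a,b): return np.array([[a,b],[-a,b],[-a,-b],[a,-b]])/2.
MOD={"tin_wide":(circ(.06),0,.055,1),"tin_slim":(circ(.038),0,.068,1),"tin_square":(rect(.048,.048),0,.06,1),"tin_oblong":(rect(.07,.032),0,.055,1),
"holder_wide":(circ(.086),.0075,.0195,0),"holder_slim":(circ(.064),.0075,.0195,0),"holder_square":(rect(.074,.074),.0075,.0195,0),"holder_oblong":(rect(.096,.058),.0075,.0195,0)}
def sil(p,n,x,y,a,S=4):
    sh,z0,z1,k=MOD[n]; c,s=np.cos(a),np.sin(a); B=sh@np.array([[c,s],[-s,c]])+[x,y]
    def pr(pts): return np.array([proj(p,q) for q in pts])
    hs=[pr([[*b,z] for b in B for z in (z0,z1)])]
    if k: kz=.075 if n=="tin_slim" else z1; hs.append(pr([[x+u,y+v,z] for u,v in circ(.018)[::4] for z in (kz,kz+.013)]))
    if n=="tin_slim": hs[0]=np.r_[hs[0],pr([[x+u,y+v,.075] for u,v in circ(.022)[::4]])]
    im=np.zeros((400,640),np.uint8)
    for h in hs: cv2.fillConvexPoly(im,np.round(cv2.convexHull(h.astype(np.float32))*16).astype(int),1,cv2.LINE_8,4)
    return im>0
def fit(p,n,guess,a0=0.,show=True):
    best=None
    for d in imaging.trace(p,n):
        if d["score"]<.15: continue
        m=d["mask"].astype(np.uint8)
        if not MOD[n][3]:
            cs=cv2.findContours(m,cv2.RETR_EXTERNAL,cv2.CHAIN_APPROX_NONE)[0]; h=cv2.convexHull(np.vstack(cs)); cv2.fillConvexPoly(m,h,1)
        m=m>0; ys,xs=np.nonzero(m); g=proj(p,[*guess,.03])
        if len(xs)<20 or np.hypot(xs.mean()-g[0],ys.mean()-g[1])>45: continue
        m8=cv2.GaussianBlur(m.astype(np.float32),(0,0),1.2)
        f=lambda v: np.abs(cv2.GaussianBlur(sil(p,n,v[0]*.01,v[1]*.01,v[2]).astype(np.float32),(0,0),1.2)-m8).sum()/m.sum()
        v=None
        for aa in ([0,.4,-.4] if n.endswith(("square","oblong")) else [0]):
            r=minimize(f,[guess[0]*100,guess[1]*100,a0+aa],method="Nelder-Mead",options=dict(initial_simplex=np.array([guess[0]*100,guess[1]*100,a0+aa])+np.array([[0,0,0],[1,0,0],[0,1,0],[0,0,.3]]),maxiter=150))
            if v is None or r.fun<v.fun: v=r
        if best is None or v.fun<best.fun: best=v
    if best is None: print(n,"none"); return
    print(n,"xy",(best.x[:2]*.01).round(4),"yaw deg",np.degrees(best.x[2]).round(1),"err",round(best.fun,3)); return best.x
E
python3 - <<'E'
from h import *
p=imaging.snapshot("wrist"); q=imaging.snapshot("top")
for c in (p,q):
    fit(c,"tin_oblong",(.496,.22),-.38); fit(c,"tin_square",(.48,.383),.05)
    for n,g in [("holder_square",(.645,.196)),("holder_wide",(.652,.102)),("holder_oblong",(.655,.006)),("holder_slim",(.66,-.09))]: fit(c,n,g,.055)
for n,u in [("sq",(247,83)),("wide",(329.5,79.5)),("obl",(413,74.5)),("slim",(495,70.5))]:
    print(n,plane(q,(150+u[0]/2.5,105+u[1]/2.5),.019).round(4))
print("wrist corners",[plane(p,u,.055).round(4)[:2] for u in [(305,144),(337,142),(340,210),(308,211)]])
E
```

```text
tin_oblong xy [0.4994 0.2211] yaw deg -18.8 err 0.049
tin_square xy [0.4828 0.3822] yaw deg 11.1 err 0.085
holder_square xy [0.6432 0.196 ] yaw deg 5.4 err 0.015
holder_wide xy [0.6515 0.1006] yaw deg 15.2 err 0.023
holder_oblong xy [0.6751 0.0214] yaw deg -37.9 err 1.079
holder_slim none
tin_oblong xy [0.4923 0.2195] yaw deg -42.2 err 1.004
tin_square none
holder_square xy [0.6393 0.2   ] yaw deg 3.5 err 0.054
holder_wide xy [0.6467 0.1032] yaw deg 10.7 err 0.096
holder_oblong xy [0.6557 0.0077] yaw deg 3.8 err 0.042
holder_slim xy [ 0.6653 -0.0892] yaw deg 6.4 err 0.383
sq [0.6403 0.197  0.019 ]
wide [0.6473 0.102  0.019 ]
obl [0.6561 0.0055 0.019 ]
slim [ 0.6638 -0.0895  0.019 ]
wrist corners [array([0.4606, 0.2211]), array([0.471 , 0.2502]), array([0.5364, 0.2267]), array([0.5244, 0.196 ])]
```

Emit:
send_rows(
  steps=[
    [0,0,-0.067,-0.0018,0.0026,0.0305,-1],
    [0,0,0,0,0,0.0305,-1],
    [0,0,0,0,0,0.0305,-1],
    [0,0,0,0,0,0.0305,-1],
    [0,0,0,0,0,0.0305,-1],
    [0,0,0,0,0,0.0305,-1],
    [0,0,0,0,0,0.0305,-1],
    [0,0,0,0,0,0,1],
    [0,0,0,0,0,0,1],
    [0,0,0,0,0,0,1],
    [0,0,0,0,0,0,1],
    [0,0,0,0,0,0,1],
  ],
  squeeze=45,
)

```text
clock: 4.95
position: [0.4993, 0.2231, 0.0196]
orientation: [0.17, 0.985, 0.001, 0.001]
wrist_force: [0.0, -1.1, 6.4]
width: 0.0314
finger_force: 46.0
```

Emit:
send_rows(
  steps=[
    [0,0,0,0,0,-0.03,1],
    [0,0,-0.107,0,0,-0.03,1],
    [0,0,-0.107,0,0,-0.03,1],
    [0,0,-0.107,0,0,-0.03,1],
    [0,0,-0.107,0,0,0,1],
  ],
)

```text
clock: 5.45
position: [0.5006, 0.2239, 0.1423]
orientation: [-0.046, 0.999, 0.002, 0.004]
wrist_force: [0.2, 0.3, -1.8]
width: 0.0314
finger_force: 45.5
```

```bash
python3 - <<'E'
from h import *
plan(.65,.005,.14,95)
p=imaging.snapshot("wrist"); fit(p,"holder_wide",(.6515,.1006),.08);fit(p,"holder_oblong",(.66,.005),.08);fit(p,"holder_square",(.643,.196),.08)
E
```

```text
at [0.5006 0.2239 0.1423] shift [-0.1289 -0.2316  0.0026] rows 7 each [-0.0184 -0.0331  0.0004]
psi now 95.22 tilt [ 0.0077  0.0038 -1.    ] j [-0.3   0.73 -0.35  1.88  0.42  0.59  0.74] t 5.45 w 0.03142510852312532
turn az total 0.0038
holder_wide xy [0.6506 0.1003] yaw deg 10.5 err 0.403
holder_oblong xy [0.6602 0.0046] yaw deg 4.9 err 0.121
holder_square none
```

Emit:
send_rows(
  steps=[
    [0,0,0,-0.0198,-0.0332,0,1],
    [0,0,0,-0.0198,-0.0332,0,1],
    [0,0,0,-0.0198,-0.0332,0,1],
    [0,0,0,-0.0198,-0.0332,0,1],
    [0,0,0,-0.0198,-0.0332,0,1],
    [0,0,0,-0.0198,-0.0332,0,1],
    [0,0,0,-0.0198,-0.0332,0.02,1],
    [0,0,0,0,0,0.03,1],
    [0,0,0,0,0,0,1],
  ],
)

```text
clock: 6.55
position: [0.6526, 0.0009, 0.0826]
orientation: [-0.042, 0.999, -0.001, -0.005]
wrist_force: [-2.1, 0.2, -2.6]
width: 0.0313
finger_force: 45.3
```

```bash
python3 - <<'E'
from h import *
plan(.660,.005,.0285,95)
p=imaging.snapshot("wrist"); save(p,"w2"); q=imaging.snapshot("scene"); cv2.imwrite("pics/s2.png",cv2.resize(q["color"][150:300,280:480],None,fx=3,fy=3)[:,:,::-1])
E
```

```text
at [0.6526 0.0009 0.0826] shift [-0.0083  0.0036  0.054 ] rows 2 each [-0.0041  0.0018  0.027 ]
psi now 94.77 tilt [-0.0103 -0.0021 -0.9999] j [ 0.13  0.94 -0.39  1.57  0.47  0.74  1.18] t 6.55 w 0.03127381094104666
turn az total -0.004
```

View pics/w2.png

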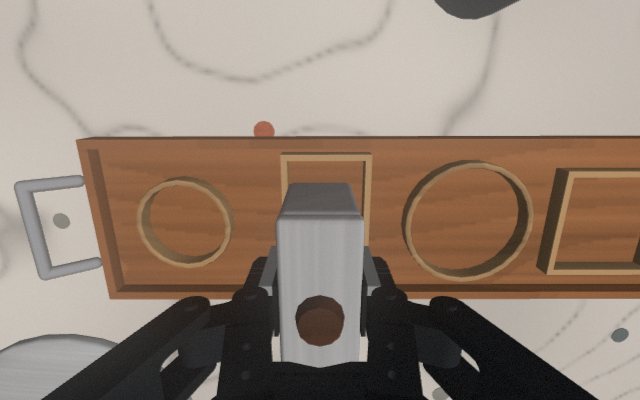

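The tin is upright in the fingers over the oblong holder, whose visible outer edge runs (281,153)–(372,153). The slim holder is at (185,222) and the wide one at (470,220). I'll refine the row of holders from this view.

```bash
python3 - <<'E'
from h import *
p=imaging.snapshot("wrist")
a=[plane(p,u,.0195)[:2] for u in [(281,153),(372,153)]]; ang=np.arctan2(a[0][0]-a[1][0],a[1][1]-a[0][1]); c=np.mean(a,0)+.048*np.array([np.cos(.087),np.sin(.087)]); print("obl",np.array(a).round(4),np.degrees(ang).round(1),c.round(4),np.linalg.norm(a[0]-a[1]))
# tin centre from its top near edge
b=[plane(p,u,.0630+.055)[:2] for u in [(279,223),(361,223)]]; print(np.array(b).round(4),np.linalg.norm(b[0]-b[1]),env.state()["position"])
fit(p,"holder_wide",(.6515,.1006),.08);fit(p,"holder_slim",(.668,-.09),.08)
plan(.660,.005,.0285,95)
E
```

```text
obl [[ 0.6159 -0.0244]
 [ 0.6108  0.0337]] 5.1 [0.6612 0.0088] 0.05839922541548721
[[ 0.6244 -0.014 ]
 [ 0.6218  0.0158]] 0.029918367050611756 [0.65618404 0.00524167 0.08817606]
holder_wide xy [0.6503 0.1005] yaw deg 17.4 err 0.009
holder_slim xy [ 0.6673 -0.0911] yaw deg 11.6 err 0.04
at [0.6571 0.0051 0.0893] shift [-0.0028 -0.0004  0.0608] rows 2 each [-0.0014 -0.0002  0.0304]
psi now 95.1 tilt [ 0.0021  0.0011 -1.    ] j [ 0.13  0.93 -0.39  1.56  0.47  0.74  1.19] t 6.8 w 0.031193479382865912
turn az total 0.0017
```

Emit:
send_rows(
  steps=[
    [0,0,0,-0.003,0,0.02,1],
    [0,0,0,0,0,0.02,1],
    [0,0,0,0,0,0.012,1],
    [0,0,0,0,0,0.006,1],
    [0,0,0,0,0,0.003,1],
    [0,0,0,0,0,0,1],
    [0,0,0,0,0,0,1],
  ],
)

```text
clock: 7.5
position: [0.6602, 0.0038, 0.0276]
orientation: [-0.044, 0.999, 0.0, 0.001]
wrist_force: [0.1, -0.8, -1.5]
width: 0.0316
finger_force: 45.6
```

Emit:
send_rows(
  steps=[
    [0,0,0,0,0,0.001,0],
    [0,0,0,0,0,0,-0.2],
    [0,0,0,0,0,0,-0.2],
    [0,0,0,0,0,0,-0.2],
    [0,0,0,0,0,-0.02,-0.2],
    [0,0,0,0,0,-0.04,-1],
    [0,0,0,0,0,-0.04,-1],
    [0,0,0,0,0,-0.04,-1],
    [0,0,0,0,0,-0.04,-1],
    [0,0,0,0,0,0,-1],
  ],
)

```text
clock: 8.5
position: [0.6634, 0.0046, 0.2124]
orientation: [-0.043, 0.999, 0.001, 0.006]
wrist_force: [1.2, -0.0, 0.5]
width: 0.0855
finger_force: 0.0
```

```bash
python3 - <<'E'
from h import *
p=imaging.snapshot("wrist"); save(p,"w3")
MOD["t"]=None
import h
h.MOD["tin_oblong"]=(rect(.07,.032),.0075,.0625,1); fit(p,"tin_oblong",(.66,.005),.08)
for n,g in [("holder_square",(.643,.196)),("holder_wide",(.6505,.1006)),("holder_slim",(.667,-.091))]: fit(p,n,g,.08)
fit(p,"tin_square",(.4828,.3822),.19)
plan(.482,.383,.2,101)
E
```

```text
tin_oblong xy [0.6613 0.0027] yaw deg 4.4 err 0.067
holder_square xy [0.6415 0.1967] yaw deg 4.7 err 0.011
holder_wide xy [0.6507 0.1004] yaw deg 6.0 err 0.016
holder_slim xy [ 0.667 -0.091] yaw deg 4.6 err 0.041
tin_square none
at [0.6584 0.0033 0.204 ] shift [0.1426 0.3937 0.0044] rows 10 each [0.0143 0.0394 0.0004]
psi now 95.01 tilt [-3.2e-03 -4.0e-04 -1.0e+00] j [ 0.16  0.79 -0.46  1.47  0.39  0.97  1.26] t 8.8 w 0.08530655989511825
turn az total -0.1046
```

View pics/w3.png

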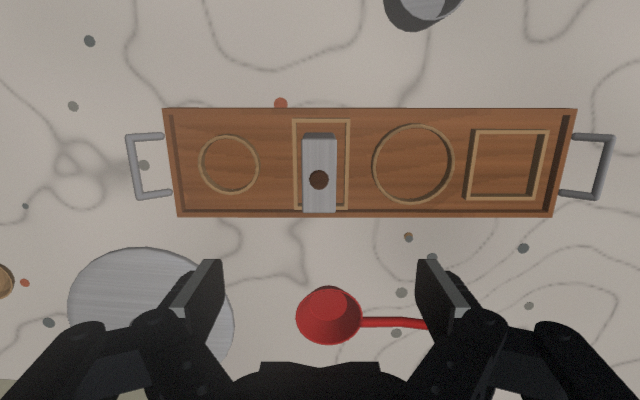

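Emit:
send_rows(
  steps=[
    [0,0,0,0.0143,0.0394,0,-1],
    [0,0,0,0.0143,0.0394,0,-1],
    [0,0,0,0.0143,0.0394,0,-1],
    [0,0,0,0.0143,0.0394,0,-1],
    [0,0,0,0.0143,0.0394,0,-1],
    [0,0,0,0.0143,0.0394,0,-1],
    [0,0,0,0.0143,0.0394,0,-1],
    [0,0,0,0.0143,0.0394,0,-1],
    [0,0,0,0.0143,0.0394,0,-1],
    [0,0,0,0.0143,0.0394,0,-1],
    [0,0,-0.1046,0,0,0,-1],
    [0,0,0,0,0,0,-1],
  ],
)

```text
clock: 10.0
position: [0.4811, 0.3847, 0.2046]
orientation: [-0.098, 0.995, -0.0, -0.001]
wrist_force: [0.2, -0.7, 0.5]
width: 0.0854
finger_force: 0.0
```

```bash
python3 - <<'E'
from h import *
p=imaging.snapshot("wrist"); save(p,"w4")
v=fit(p,"tin_square",(.4828,.3822),.19)
if v is not None: plan(v[0]*.01,v[1]*.01,.02,90+np.degrees(v[2]))
E
```

```text
tin_square xy [0.4816 0.3818] yaw deg 9.8 err 0.042
at [0.4832 0.382  0.2047] shift [0.0013 0.0005 0.1847] rows 5 each [0.0003 0.0001 0.0369]
psi now 100.78 tilt [-8.0e-04 -2.3e-03 -1.0e+00] j [-0.5   0.73 -0.44  1.61  0.38  0.88  0.67] t 10.1 w 0.0854080945200614
turn az total 0.0177
```

View pics/w4.png

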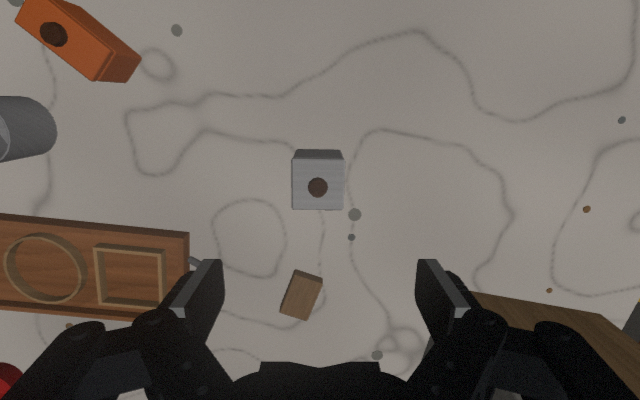

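The steel square tin is aligned between the fingers, with its knob at (318,187). The brown block at (301,295) lies off the closing line.

Emit:
send_rows(
  steps=[
    [0,0,0.0177,0.0013,0.0005,0.037,-1],
    [0,0,0,0,0,0.037,-1],
    [0,0,0,0,0,0.037,-1],
    [0,0,0,0,0,0.037,-1],
    [0,0,0,0,0,0.025,-1],
    [0,0,0,0,0,0.012,-1],
    [0,0,0,0,0,0,1],
    [0,0,0,0,0,0,1],
    [0,0,0,0,0,0,1],
    [0,0,0,0,0,0,1],
    [0,0,0,0,0,0,1],
  ],
)

```text
clock: 11.2
position: [0.4825, 0.3844, 0.0225]
orientation: [-0.087, 0.996, 0.001, 0.001]
wrist_force: [0.5, -0.6, 6.5]
width: 0.0473
finger_force: 47.8
```

```bash
python3 - <<'E'
from h import *
plan(.642,.1965,.13,95)
E
```

```text
at [0.4825 0.3844 0.0225] shift [-0.125  -0.2125 -0.1074] rows 7 each [-0.0179 -0.0304 -0.0153]
psi now 99.94 tilt [ 0.0024  0.0016 -1.    ] j [-0.58  0.98 -0.3   1.71  0.52  0.53  0.53] t 11.2 w 0.04732559525162919
turn az total 0.0861
```

Emit:
send_rows(
  steps=[
    [0,0,0,0,0,-0.036,1],
    [0,0,0.0861,0,0,-0.036,1],
    [0,0,0,0,0,-0.036,1],
    [0,0,0,-0.0203,-0.0287,0,1],
    [0,0,0,-0.0203,-0.0287,0,1],
    [0,0,0,-0.0203,-0.0287,0,1],
    [0,0,0,-0.0203,-0.0287,0,1],
    [0,0,0,-0.0203,-0.0287,0,1],
    [0,0,0,-0.0203,-0.0287,0,1],
    [0,0,0,-0.0203,-0.0287,0.03,1],
    [0,0,0,0,0,0,1],
    [0,0,0,0,0,0,1],
  ],
)

```text
clock: 12.4
position: [0.6401, 0.1943, 0.0976]
orientation: [-0.043, 0.999, -0.001, -0.001]
wrist_force: [0.1, 1.4, -2.0]
width: 0.0476
finger_force: 47.4
```

```bash
python3 - <<'E'
from h import *
p=imaging.snapshot("wrist"); save(p,"w5"); plan(.642,.1965,.0305,95)
fit(p,"holder_square",(.642,.1965),.08);fit(p,"holder_wide",(.6505,.1006),.08)
E
```

```text
at [0.6399 0.1966 0.0985] shift [-0.0022 -0.0004  0.068 ] rows 2 each [-0.0011 -0.0002  0.034 ]
psi now 95.04 tilt [-1.2e-03  9.0e-04 -1.0e+00] j [-0.16  0.93 -0.4   1.51  0.46  0.79  0.92] t 12.45 w 0.04760431929034199
turn az total 0.0006
holder_square xy [0.6419 0.1971] yaw deg 6.3 err 0.719
holder_wide xy [0.6506 0.1008] yaw deg 3.8 err 0.033
```

View pics/w5.png

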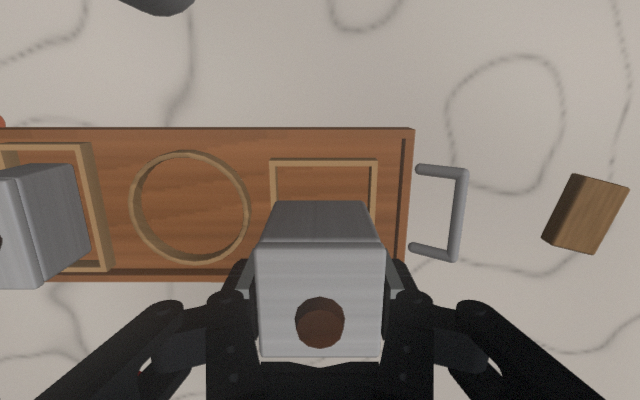

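The square tin hangs level and centred, with its knob at (320,322). Its holder's outer edge runs (271,160)–(377,160), so I'm lowering it.

Emit:
send_rows(
  steps=[
    [0,0,0,-0.002,0,0.025,1],
    [0,0,0,0,0,0.02,1],
    [0,0,0,0,0,0.013,1],
    [0,0,0,0,0,0.006,1],
    [0,0,0,0,0,0.003,1],
    [0,0,0,0,0,0,1],
    [0,0,0,0,0,0.001,1],
  ],
)

```text
clock: 13.25
position: [0.6432, 0.1968, 0.0318]
orientation: [-0.044, 0.999, 0.0, 0.001]
wrist_force: [0.0, -0.1, -1.8]
width: 0.0475
finger_force: 47.7
```

Emit:
send_rows(
  steps=[
    [0,0,0,0,0,0,-0.2],
    [0,0,0,0,0,0,-0.6],
    [0,0,0,0,0,0,-0.6],
    [0,0,0,0,0,0,-0.6],
    [0,0,0,0,0,-0.02,-0.6],
    [0,0,0,0,0,-0.04,-1],
    [0,0,0,0,0,-0.04,-1],
    [0,0,0,0,0,-0.04,-1],
    [0,0,0,0,0,-0.04,-1],
    [0,0,0,0,0,0,-1],
  ],
)

```text
clock: 14.25
position: [0.646, 0.1985, 0.2177]
orientation: [-0.044, 0.999, 0.002, 0.006]
wrist_force: [1.0, -0.5, -0.3]
width: 0.0853
finger_force: 0.0
```

```bash
python3 - <<'E'
from h import *
import h
p=imaging.snapshot("wrist")
h.MOD["tin_square"]=(rect(.048,.048),.0075,.0675,1); fit(p,"tin_square",(.642,.197),.08)
q=imaging.snapshot("top"); 
for c in ("cup_wide","cup_slim"): print(c,[toworld(q,d["at"]).round(3) for d in imaging.look_for(q,c)[:1]])
plan(.46,-.253,.2,95)
E
```

```text
tin_square xy [0.6419 0.1962] yaw deg 5.1 err 0.03
cup_wide []
cup_slim [array([ 0.468, -0.099,  0.017])]
at [0.6415 0.1958 0.2091] shift [ 0.2203 -0.431   0.0103] rows 12 each [ 0.0184 -0.0359  0.0009]
psi now 95.05 tilt [-0.0029 -0.0014 -1.    ] j [-0.14  0.81 -0.46  1.42  0.39  1.    0.98] t 14.5 w 0.08523988495840411
turn az total 0.0009
```

Emit:
send_rows(
  steps=[
    [0,0,0,0.0177,-0.036,0,-1],
    [0,0,0,0.0177,-0.036,0,-1],
    [0,0,0,0.0177,-0.036,0,-1],
    [0,0,0,0.0177,-0.036,0,-1],
    [0,0,0,0.0177,-0.036,0,-1],
    [0,0,0,0.0177,-0.036,0,-1],
    [0,0,0,0.0177,-0.036,0,-1],
    [0,0,0,0.0177,-0.036,0,-1],
    [0,0,0,0.0177,-0.036,0,-1],
    [0,0,0,0.0177,-0.036,0,-1],
    [0,0,0,0.0177,-0.036,0,-1],
    [0,0,0,0.0177,-0.036,0,-1],
  ],
)

```text
clock: 15.7
position: [0.4674, -0.2538, 0.2095]
orientation: [-0.044, 0.999, 0.001, -0.001]
wrist_force: [0.8, -0.1, -0.2]
width: 0.0856
finger_force: 0.0
```

Emit:
send_rows(
  steps=[
    [0,0,0,0,0,0,-1],
    [0,0,0,0,0,0,-1],
  ],
)

```text
clock: 15.9
position: [0.4677, -0.2534, 0.2096]
orientation: [-0.043, 0.999, 0.001, -0.001]
wrist_force: [0.9, 0.5, 0.4]
width: 0.0855
finger_force: 0.0
```

```bash
python3 - <<'E'
from h import *
p=imaging.snapshot("wrist"); save(p,"w6")
fit(p,"tin_wide",(.4996,-.3646))
v=fit(p,"tin_slim",(.4687,-.253))
if v is not None: plan(v[0]*.01,v[1]*.01,.024,95)
E
```

```text
tin_wide xy [ 0.5    -0.3641] yaw deg 17.3 err 0.037
tin_slim xy [ 0.4695 -0.2534] yaw deg 7.3 err 0.08
at [ 0.4694 -0.2509  0.2104] shift [ 1.000e-04 -2.800e-03  1.864e-01] rows 5 each [ 0.     -0.0006  0.0373]
psi now 95.2 tilt [-2.0e-04  1.5e-03 -1.0e+00] j [ 0.72  0.64 -0.52  1.86  0.44  0.77  1.62] t 16.05 w 0.08539891616080485
turn az total 0.0035
```

View pics/w6.png

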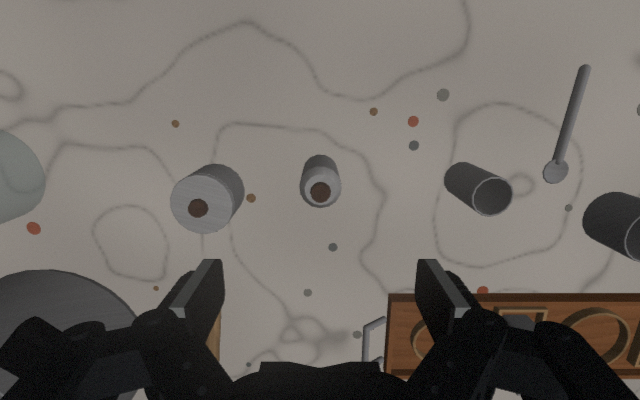

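The slim lidded tin (knob at 320,191) sits between the fingers. The wide tin (198,208) and the open cup (490,190) are clear of them.

Emit:
send_rows(
  steps=[
    [0,0,0,0,-0.002,0.037,-1],
    [0,0,0,0,0,0.037,-1],
    [0,0,0,0,0,0.037,-1],
    [0,0,0,0,0,0.037,-1],
    [0,0,0,0,0,0.025,-1],
    [0,0,0,0,0,0.012,-1],
    [0,0,0,0,0,0,1],
    [0,0,0,0,0,0,1],
    [0,0,0,0,0,0,1],
    [0,0,0,0,0,0,1],
    [0,0,0,0,0,0,1],
    [0,0,0,0,0,0,1],
  ],
)

```text
clock: 17.25
position: [0.4701, -0.2547, 0.0273]
orientation: [-0.044, 0.999, -0.0, 0.001]
wrist_force: [-1.1, 1.0, 8.1]
width: 0.0372
finger_force: 44.9
```

Emit:
send_rows(
  steps=[
    [0,0,0,0,0,-0.03,1],
    [0,0,0,0,0,-0.04,1],
    [0,0,0,0,0,-0.04,1],
    [0,0,0,0,0,0,1],
  ],
)

```text
clock: 17.65
position: [0.4723, -0.2559, 0.1409]
orientation: [-0.043, 0.999, -0.002, 0.005]
wrist_force: [0.9, -0.0, -1.3]
width: 0.037
finger_force: 45.5
```

```bash
python3 - <<'E'
from h import *
plan(.667,-.091,.135,95)
E
```

```text
at [ 0.4723 -0.2559  0.1409] shift [-0.2083  0.1474  0.0071] rows 7 each [-0.0298  0.0211  0.001 ]
psi now 94.99 tilt [ 0.0095 -0.0036 -0.9999] j [ 0.68  0.74 -0.45  1.92  0.55  0.6   1.53] t 17.65 w 0.03695218850261117
turn az total -0.0003
```

Emit:
send_rows(
  steps=[
    [0,0,0,-0.0301,0.0208,0,1],
    [0,0,0,-0.0301,0.0208,0,1],
    [0,0,0,-0.0301,0.0208,0,1],
    [0,0,0,-0.0301,0.0208,0,1],
    [0,0,0,-0.0301,0.0208,0,1],
    [0,0,0,-0.0301,0.0208,0,1],
    [0,0,0,-0.0301,0.0208,0.02,1],
    [0,0,0,0,0,0.02,1],
    [0,0,0,0,0,0,1],
    [0,0,0,0,0,0,1],
    [0,0,0,0,0,0,1],
  ],
)

```text
clock: 18.75
position: [0.6661, -0.0926, 0.0967]
orientation: [-0.043, 0.999, -0.001, 0.0]
wrist_force: [1.1, 1.1, -0.8]
width: 0.0369
finger_force: 45.5
```

```bash
python3 - <<'E'
from h import *
p=imaging.snapshot("wrist"); save(p,"w7"); plan(.667,-.091,.0355,95)
fit(p,"holder_slim",(.667,-.091),.08)
E
```

```text
at [ 0.6663 -0.0925  0.0969] shift [-0.0007  0.0015  0.0614] rows 2 each [-0.0003  0.0007  0.0307]
psi now 94.95 tilt [ 1.4e-03 -9.0e-04 -1.0e+00] j [ 0.28  0.94 -0.43  1.5   0.48  0.8   1.33] t 18.8 w 0.03700787857248616
turn az total -0.001
holder_slim xy [ 0.6663 -0.0911] yaw deg 17.7 err 0.185
```

View pics/w7.png

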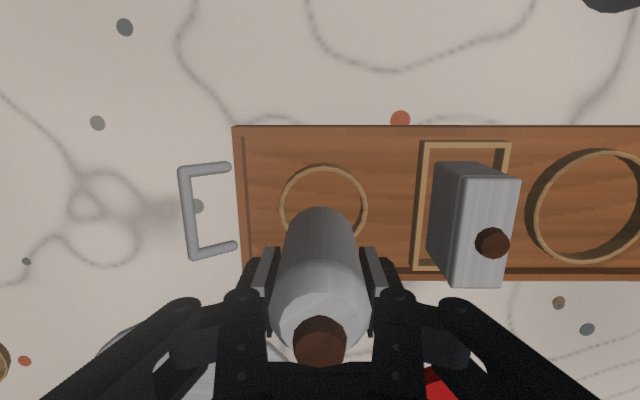

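The slim tin hangs upright over the slim holder, which is centred near (323,208). The oblong tin next to it, at (475,220), is standing clear.

Emit:
send_rows(
  steps=[
    [0,0,0,-0.001,0.0015,0.02,1],
    [0,0,0,0,0,0.02,1],
    [0,0,0,0,0,0.012,1],
    [0,0,0,0,0,0.006,1],
    [0,0,0,0,0,0.0035,1],
    [0,0,0,0,0,0,1],
    [0,0,0,0,0,0.0005,1],
  ],
)

```text
clock: 19.55
position: [0.6679, -0.0895, 0.0349]
orientation: [-0.044, 0.999, -0.0, 0.001]
wrist_force: [-2.0, 1.0, 5.5]
width: 0.0373
finger_force: 46.1
```

Emit:
send_rows(
  steps=[
    [0,0,0,0,0,0,0],
    [0,0,0,0,0,0,-0.25],
    [0,0,0,0,0,0,-0.25],
    [0,0,0,0,0,0,-0.25],
    [0,0,0,0,0,-0.02,-0.25],
    [0,0,0,0,0,-0.04,-0.25],
    [0,0,0,0,0,-0.04,-1],
    [0,0,0,0,0,-0.04,-1],
    [0,0,0,0,0,-0.04,-1],
    [0,0,0,0,0,0,-1],
    [0,0,0,0,0,0,-1],
  ],
)

```text
clock: 20.65
position: [0.6675, -0.0895, 0.2148]
orientation: [-0.044, 0.999, -0.0, 0.001]
wrist_force: [-0.6, 0.3, -0.8]
width: 0.0856
finger_force: 0.0
```

```bash
python3 - <<'E'
from h import *
import h
p=imaging.snapshot("wrist"); save(p,"w8"); plan(.5,-.3641,.21,95)
h.MOD["tin_slim"]=(circ(.038),.0075,.0755,0); fit(p,"tin_slim",(.667,-.091))
E
```

```text
at [ 0.6665 -0.0897  0.2132] shift [ 0.19   -0.2587  0.0035] rows 8 each [ 0.0237 -0.0323  0.0004]
psi now 95.05 tilt [-1.1e-03 -3.0e-04 -1.0e+00] j [ 0.31  0.81 -0.48  1.42  0.41  1.02  1.39] t 20.7 w 0.08527814740844882
turn az total 0.0008
tin_slim xy [ 0.6678 -0.09  ] yaw deg 7.3 err 0.071
```

Emit:
send_rows(
  steps=[
    [0,0,0,0.0237,-0.0323,0,-1],
    [0,0,0,0.0237,-0.0323,0,-1],
    [0,0,0,0.0237,-0.0323,0,-1],
    [0,0,0,0.0237,-0.0323,0,-1],
    [0,0,0,0.0237,-0.0323,0,-1],
    [0,0,0,0.0237,-0.0323,0,-1],
    [0,0,0,0.0237,-0.0323,0,-1],
    [0,0,0,0.0237,-0.0323,0,-1],
    [0,0,0,0,0,0,-1],
    [0,0,0,0,0,0,-1],
    [0,0,0,0,0,0,-1],
  ],
)

```text
clock: 21.85
position: [0.5013, -0.3617, 0.2129]
orientation: [-0.045, 0.999, 0.001, -0.0]
wrist_force: [0.5, 0.9, 0.4]
width: 0.0855
finger_force: 0.0
```

```bash
python3 - <<'E'
from h import *
p=imaging.snapshot("wrist"); save(p,"w9")
v=fit(p,"tin_wide",(.4996,-.3646))
if v is not None: plan(v[0]*.01,v[1]*.01,.014,95)
E
```

```text
tin_wide xy [ 0.4992 -0.364 ] yaw deg 4.1 err 0.083
at [ 0.5018 -0.3616  0.2134] shift [ 0.0029 -0.0025  0.1993] rows 5 each [ 0.0006 -0.0005  0.0399]
psi now 95.22 tilt [-0.      0.0016 -1.    ] j [ 0.84  0.74 -0.53  1.59  0.44  0.93  1.82] t 21.95 w 0.08552930807349177
turn az total 0.0038
```

View pics/w9.png

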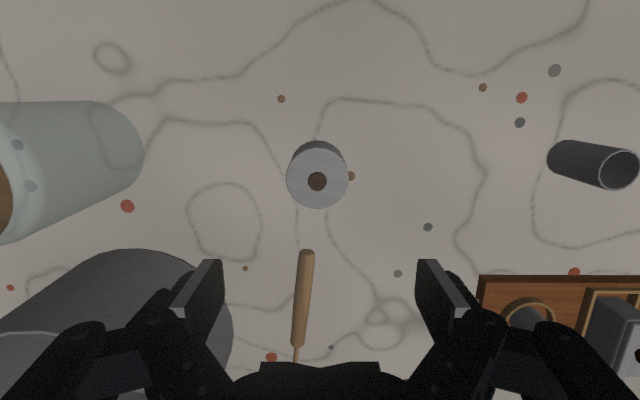

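The wide tin's knob is at (317,181) and it's well aligned. The pot at lower left (232,320) may be near the -y finger, so I'll measure it first.

```bash
python3 - <<'E'
from h import *
w=imaging.snapshot("wrist"); q=imaging.snapshot("top"); s=imaging.snapshot("scene")
print("base wrist",[plane(w,u,0)[:2].round(3) for u in [(150,250),(200,265),(228,300),(233,330)]])
for z in (.1,.13,.16): print(z,"top",[plane(q,u,z)[:2].round(3) for u in [(472,117),(482,145),(505,155),(545,68),(573,95)]],"scene",[plane(s,u,z)[:2].round(3) for u in [(100,277),(150,283),(168,305),(25,320)]])
E
```

```text
base wrist [array([ 0.619, -0.554]), array([ 0.634, -0.495]), array([ 0.68 , -0.461]), array([ 0.725, -0.454])]
0.1 top [array([ 0.696, -0.42 ]), array([ 0.618, -0.446]), array([ 0.593, -0.507]), array([ 0.842, -0.625]), array([ 0.766, -0.699])] scene [array([ 0.572, -0.54 ]), array([ 0.632, -0.465]), array([ 0.697, -0.45 ]), array([ 0.612, -0.664])]
0.13 top [array([ 0.685, -0.408]), array([ 0.61 , -0.434]), array([ 0.585, -0.493]), array([ 0.827, -0.607]), array([ 0.754, -0.68 ])] scene [array([ 0.605, -0.538]), array([ 0.662, -0.466]), array([ 0.724, -0.453]), array([ 0.643, -0.656])]
0.16 top [array([ 0.675, -0.397]), array([ 0.602, -0.421]), array([ 0.578, -0.479]), array([ 0.813, -0.59 ]), array([ 0.742, -0.66 ])] scene [array([ 0.638, -0.536]), array([ 0.691, -0.468]), array([ 0.751, -0.455]), array([ 0.674, -0.648])]
```

The pot's nearest edge is about (0.60,-0.46), roughly 90 mm clear, so I'm descending.

Emit:
send_rows(
  steps=[
    [0,0,0,0.002,-0.0025,0.04,-1],
    [0,0,0,0,0,0.04,-1],
    [0,0,0,0,0,0.04,-1],
    [0,0,0,0,0,0.04,-1],
    [0,0,0,0,0,0.025,-1],
    [0,0,0,0,0,0.012,-1],
    [0,0,0,0,0,0,1],
    [0,0,0,0,0,0,1],
    [0,0,0,0,0,0,1],
    [0,0,0,0,0,0,1],
    [0,0,0,0,0,0,1],
  ],
)

```text
clock: 23.2
position: [0.5, -0.3667, 0.0181]
orientation: [-0.044, 0.999, -0.001, 0.001]
wrist_force: [-0.7, 0.5, 4.8]
width: 0.0589
finger_force: 49.6
```

Emit:
send_rows(
  steps=[
    [0,0,0,0,0,-0.03,1],
    [0,0,0,0,0,-0.04,1],
    [0,0,0,0,0,-0.04,1],
    [0,0,0,0,0,-0.04,1],
    [0,0,0,0,0,0,1],
    [0,0,0,0,0,0,1],
  ],
)

```text
clock: 23.8
position: [0.4989, -0.3666, 0.1674]
orientation: [-0.044, 0.999, -0.001, 0.0]
wrist_force: [-0.6, -0.0, -3.7]
width: 0.059
finger_force: 50.4
```

```bash
python3 - <<'E'
from h import *
plan(.6506,.1004,.165,95)
E
```

```text
at [ 0.4989 -0.3666  0.1674] shift [-0.192  0.452  0.002] rows 12 each [-0.016   0.0377  0.0002]
psi now 95.02 tilt [ 7.0e-04 -1.1e-03 -1.0e+00] j [ 0.83  0.79 -0.5   1.64  0.48  0.83  1.79] t 23.8 w 0.05904476921337462
turn az total 0.0003
```

Emit:
send_rows(
  steps=[
    [0,0,0,-0.016,0.0377,0,1],
    [0,0,0,-0.016,0.0377,0,1],
    [0,0,0,-0.016,0.0377,0,1],
    [0,0,0,-0.016,0.0377,0,1],
    [0,0,0,-0.016,0.0377,0,1],
    [0,0,0,-0.016,0.0377,0,1],
    [0,0,0,-0.016,0.0377,0,1],
    [0,0,0,-0.016,0.0377,0,1],
    [0,0,0,-0.016,0.0377,0,1],
    [0,0,0,-0.016,0.0377,0,1],
    [0,0,0,-0.016,0.0377,0,1],
    [0,0,0,-0.016,0.0377,0,1],
  ],
)

```text
clock: 25.0
position: [0.6493, 0.1021, 0.1641]
orientation: [-0.044, 0.999, -0.001, -0.002]
wrist_force: [0.9, 0.2, -3.0]
width: 0.0588
finger_force: 50.2
```

Emit:
send_rows(
  steps=[
    [0,0,0,0,0,0.03,1],
    [0,0,0,0,0,0.03,1],
    [0,0,0,0,0,0,1],
    [0,0,0,0,0,0,1],
    [0,0,0,0,0,0,1],
  ],
)

```text
clock: 25.5
position: [0.6513, 0.1013, 0.1077]
orientation: [-0.044, 0.999, 0.0, 0.001]
wrist_force: [0.7, 0.3, -2.7]
width: 0.0588
finger_force: 50.0
```

```bash
python3 - <<'E'
from h import *
p=imaging.snapshot("wrist"); save(p,"w10"); plan(.6506,.1004,.026,95)
fit(p,"holder_wide",(.6506,.1004),.08)
E
```

```text
at [0.6516 0.1014 0.1082] shift [ 0.0013 -0.0009  0.0822] rows 2 each [ 0.0007 -0.0005  0.0411]
psi now 95.01 tilt [ 2.4e-03  8.0e-04 -1.0e+00] j [-0.02  0.91 -0.4   1.55  0.45  0.78  1.06] t 25.55 w 0.05891449661257549
turn az total 0.0001
holder_wide xy [0.6507 0.1004] yaw deg 20.2 err 0.361
```

View pics/w10.png

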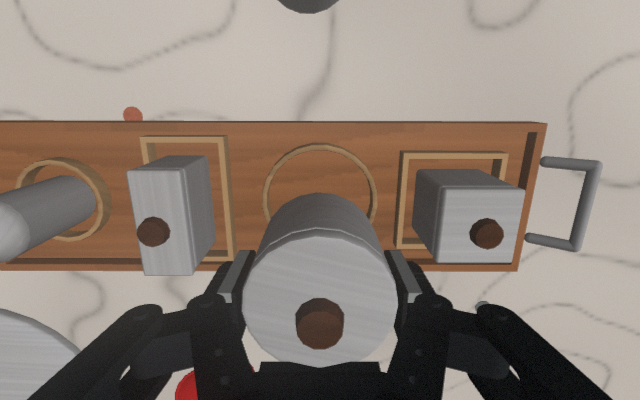

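The wide tin is level over its ring, centred near (320,200). The oblong tin (170,215) and square tin (465,215) leave room for the fingers, so I'm lowering it.

Emit:
send_rows(
  steps=[
    [0,0,0,0.001,-0.001,0.03,1],
    [0,0,0,0,0,0.025,1],
    [0,0,0,0,0,0.015,1],
    [0,0,0,0,0,0.007,1],
    [0,0,0,0,0,0.004,1],
    [0,0,0,0,0,0,1],
    [0,0,0,0,0,0.001,1],
    [0,0,0,0,0,0,1],
  ],
)

```text
clock: 26.4
position: [0.6505, 0.1005, 0.0257]
orientation: [-0.044, 0.999, 0.0, 0.001]
wrist_force: [0.5, 0.3, -2.9]
width: 0.0591
finger_force: 50.4
```

Emit:
send_rows(
  steps=[
    [0,0,0,0,0,0,-0.6],
    [0,0,0,0,0,0,-0.75],
    [0,0,0,0,0,0,-0.75],
    [0,0,0,0,0,0,-0.75],
    [0,0,0,0,0,-0.02,-0.75],
    [0,0,0,0,0,-0.04,-0.75],
    [0,0,0,0,0,-0.04,-0.75],
    [0,0,0,0,0,-0.04,-1],
    [0,0,0,0,0,-0.04,-1],
    [0,0,0,0,0,0,-1],
    [0,0,0,0,0,0,-1],
  ],
)

```text
clock: 27.5
position: [0.6502, 0.1003, 0.2059]
orientation: [-0.044, 0.999, 0.0, 0.001]
wrist_force: [-1.0, -0.9, -0.7]
width: 0.0853
finger_force: 0.0
```

```bash
python3 - <<'E'
from h import *
import h
p=imaging.snapshot("wrist"); q=imaging.snapshot("scene"); 
cv2.imwrite("pics/fin.png",np.vstack([cv2.resize(p["color"],(480,300)),cv2.resize(q["color"][150:290,260:480],(480,300))])[:,:,::-1])
for n,z in [("tin_wide",.055),("tin_square",.06),("tin_oblong",.055),("tin_slim",.068)]: h.MOD[n]=(h.MOD[n][0],.0075,z+.0075,1)
for c in (p,q):
    for n,g,a in [("tin_wide",(.6506,.1004),.08),("tin_square",(.642,.1965),.08),("tin_oblong",(.66,.004),.08)]: fit(c,n,g,a)
E
```

```text
tin_wide xy [0.65   0.0998] yaw deg 7.2 err 0.024
tin_square xy [0.6433 0.1954] yaw deg 4.9 err 0.119
tin_oblong xy [0.6608 0.0033] yaw deg 3.5 err 0.064
tin_wide xy [0.6517 0.0971] yaw deg 20.0 err 0.123
tin_square xy [0.6419 0.195 ] yaw deg 19.1 err 0.125
tin_oblong xy [0.6611 0.    ] yaw deg -1.6 err 0.091
```

View pics/fin.png

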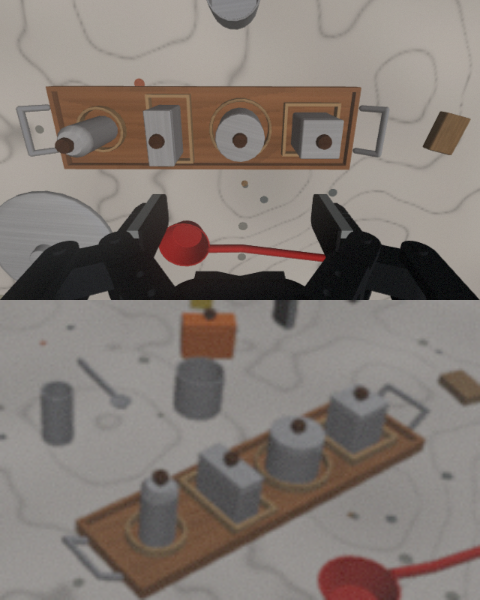

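All four tins stand upright in their own holders (lower panel, slim to square: (158,515), (230,490), (297,450), (357,420)). Both open cups, at (57,413) and (198,390), are untouched and the gripper is clear.

```bash
python3 -c "
from bench import env
print(env.job_done())"
```

```text
the job is handed in; nothing more can be done
None
```

I handed the job in at about 28 s on the clock: the last pictures show all four lidded tins upright in their own holders, within a few millimetres of centre, and both open cups still standing where they were; the judge returned no verdict.

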